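# Start the clamp screw over the test cell

### The job

In one bay of the twin clamp stand there is a test cell (dark drum with two small stubs on its cap), in the other a plain white jar: start the clamp screw that is over the test cell. Grip its knob and turn it backward (counter-clockwise from above) until you feel it drop into the thread, then forward (clockwise) one full turn, regripping as needed, and finish still gripping the knob at rest, with the screw started. Do not turn the other screw, and do not push the stand's contents or the things round it about.

Things in the scene. Friction and masses are not known exactly. Their poses are not given: they have to be found in the camera images.
- stand: fixed aluminium clamp stand, 120 x 320 x 158 mm high to the boss tops; origin under the middle of its base, z up, y along its length. Base plate 12 mm thick; posts (diameter 20 mm) at y = +145 and -145 mm; bridge 52 mm wide (x), at z 118 to 130 mm, with two threaded bosses of diameter 40 mm, tops at z = 158 mm, at y = +75 mm (the left one) and y = -75 mm (the right one), x = 0. A bay lies below each boss
- test_cell: test cell, dark drum of diameter 69 mm with a wide ring and two small stubs on its cap, 83 mm high, loose; origin at the centre of its underside. It stands in the left or the right bay, within about 8 mm of the axis of the screw over it
- white_jar: plain white jar with a screw lid, diameter 68 mm, 85 mm high, loose, in the other bay; origin at the centre of its underside
- lift_left (a joint): height of the left screw, m, up positive; 0 = just dropped into the thread. Before that, backward turning (counter-clockwise from above) lifts it slowly, 7 mm a turn, to +0.007, where it drops to 0; after that forward turning lowers it 7 mm a turn (-0.007 after one turn, end of travel -0.011). At the start it is 0.9 to 2.6 rad of backward turning short of the drop
- grip_left (a point): middle of the left screw's round knurled steel knob (diameter 32 mm, height 26 mm, axis z upright), on its axis, 13 mm above its lower face; it can be gripped round at any yaw, and nothing else is within 25 mm beside it. Its lower face is about 22 mm above the boss top at lift 0
- pip_left (a point): small raised pip on the top face of the left knob, 12.5 mm from its axis: shows how far the knob has turned (not where the drop is). The screw turns easily (under 0.05 N m). Before the drop forward turning ends in a jam; after the drop backward turning ends at a dead stop about 0.5 rad further on
- knob_left: the left knob; origin on its axis at its lower face, x towards the pip, z up. It turns with the screw but floats up and down on it on a soft spring (300 N/m, 8 mm either way), so a held knob need not follow the screw's height; the drop is felt as about 2 N more downward pull. Its weight and a spring draw the screw itself down with about 4 N
- lift_right (a joint): height of the right screw, m, up positive; 0 = just dropped into the thread. Before that, backward turning (counter-clockwise from above) lifts it slowly, 7 mm a turn, to +0.007, where it drops to 0; after that forward turning lowers it 7 mm a turn (-0.007 after one turn, end of travel -0.011). At the start it is 0.9 to 2.6 rad of backward turning short of the drop
- grip_right (a point): middle of the right screw's round knurled steel knob (diameter 32 mm, height 26 mm, axis z upright), on its axis, 13 mm above its lower face; it can be gripped round at any yaw, and nothing else is within 25 mm beside it. Its lower face is about 22 mm above the boss top at lift 0
- pip_right (a point): small raised pip on the top face of the right knob, 12.5 mm from its axis: shows how far the knob has turned (not where the drop is). The screw turns easily (under 0.05 N m). Before the drop forward turning ends in a jam; after the drop backward turning ends at a dead stop about 0.5 rad further on
- knob_right: the right knob; origin on its axis at its lower face, x towards the pip, z up. It turns with the screw but floats up and down on it on a soft spring (300 N/m, 8 mm either way), so a held knob need not follow the screw's height; the drop is felt as about 2 N more downward pull. Its weight and a spring draw the screw itself down with about 4 N
- notebook: bystander: closed notebook, 148 x 109 x 15 mm, lying flat, loose; origin under its centre
- eraser: bystander: small white eraser in a sleeve, 46 x 21 x 13 mm, loose; origin under its centre
There are look-alikes about, which are no part of the job. What is shaped like the test_cell but pink is not meant.

How it is judged:
By the outcome, as a careful person would: the job done as asked, in the order asked, and still so for the second after the job is handed in, while the arm keeps its last pose, push and grip.
It also fails if it takes over 72 s, if anything falls off the work surface, if the arm or the gripper's body presses on something with over 40 N, if the wrist force passes 120 N, or if a joint passes its speed limit or range.

### The arm

A 7-joint arm with a two-finger parallel gripper is mounted at the origin on a cart in front of the work surface, level with it; the furniture and walls round the work are solid. World frame = base frame: x ahead of the robot, y to its left, z up, the work surface at z = 0. Lengths are in m, angles in degrees, forces in N, time in s.
With the tool pointing down it reaches from about 0.425 to 0.875 m from the base axis. Payload 4.7 kg.
Tool frame: the origin (TCP) lies midway between the tips of the shut fingers; the grasp point (between the pads) lies 19 mm behind it; z points along the fingers, y is the line along which they close (so a half turn about z gives the same grasp; the last joint's range is limited). The gripper opens to 87 mm and grips with 3 to 60 N. Pads are 19 mm wide; open, the fingers measure 117 mm over their backs; the gripper's body (75 mm by 190 mm) begins 51 mm behind the grasp point.
Start: joints at [0.808, 18.392, -4.016, 83.108, 1.295, 78.541, -3.26], TCP at [0.65, -0, 0.188] pointing down, gripper open.
Joint ranges: [-163.93, 163.93], [-17.29, 119.83], [-79.2, 71.16], [3.27, 140.29], [-89.18, 269.18], [5.43, 117.66], [-154.24, 154.24]. Speed limits (degrees/s): [147.25, 147.25, 180, 180, 180, 180, 180].

### API

Orientations are given as [roll, pitch, yaw] about the fixed x, y, z axes, in that order (R = Rz(yaw) Ry(pitch) Rx(roll)).
In Python, from cell import env, viewer, boxes_of, masks_of gives the robot as it stands. The module is installed in compiled form; this text tells all that it offers.
- The arm moves only by the tool apply_moves, never from a script. Its argument "moves" is a list of rows, each a list of 7 numbers: the shift along the tool's x, y, z scaled (see below), then the turn, a rotation vector about the tool's x, y, z scaled (see below), then the opening, from 0 (shut) to 1 (fully open). A call has 1 to 20 rows; each row is the pose to reach, as a shift and turn from the pose commanded when the call began, along the tool's axes at that moment; what a row does not reach only later rows make up. The controller multiplies each number of a shift by 0.2 m and each number of a turn by 1.5 rad. A row lasts 1/10 s, in which the tool goes at most 50 mm and 8.59 degrees, less where a joint would pass 70% of its speed; a pose out of reach is approached as far as the arm can. A call with a number of a shift or a turn outside -1 to 1 is refused whole. A call with a gripper value outside its range is refused whole. The fingers move at their own pace and stop on an object; "grip_force" is the grip in N (left out, the last holds). Time passes only in rows, so rows that repeat a pose let the fingers close. It gives the time, the measured TCP pose, the force, the opening and the grip force at its end, in the units of the state.
- env.get_obs(): the state, without advancing time (a new reading comes with each control period).
- viewer.read_camera(name): name is "scene" or "side" or "wrist"; returns the picture (480x640x3 uint8, red, green, blue); there is no depth.
- viewer.get_calibration(name): a dict with "fov_y" (degrees; the focal length in pixels is half the picture's height over the tangent of half this angle, whatever the lens; pixels are square), "cx", "cy" (the principal point, pixels), "position" and "orientation" of the camera in the world. Camera axes: x right, y up, looking along -z (the intrinsics and any distortion apply to the point x, -y, -z); pixel columns grow to the right and rows downward; lengths in m; the calibration is good to about 2 mm. A picture is of the moment at which its call begins: read the wrist's pose just before it. get_calibration takes no time and is no camera call; for the wrist camera it gives the pose at the moment of the call.
- env.sign_off(): hands the job in; it is judged then, once.
Trained networks look in the newest picture that a camera, given by its name, has taken for a name from the list of things; names that differ only in an ending like _2 or _b are one class to them, and where a whole thing is asked for, a point or a joint stands for the part that bears it (a point fixed in the world has none). Each returns a list of dicts, best first, with "conf" (0 to 1); they miss things now and then, are a little off and sometimes report something else, mostly with a low value. They report only what shows in the picture. A call takes as long as a camera call. They do not tell look-alikes from the thing itself.
- boxes_of(camera, target): "location" ([column, row] in pixels, amid what is visible of it).
- masks_of(camera, target): "pixels" (480x640 bool, what is visible of it) and "location" ([column, row] in pixels, amid what is visible of it).
The state is a dict: "time_s": time; "qpos": joint angles; "joint_velocities": joint speeds; "effort": joint torques, N m; "tool_pos": TCP position; "tool_rot": TCP orientation; "force": force on the tool from outside, world axes, zero at the start; "wrist_torque": the same for the moment, N m; "grip_width": finger opening in m; "grasp_force": force on a finger pad.
Only numpy, scipy, OpenCV 4.12 (cv2) and the standard library are available. Lean on these libraries where they do the work, as an engineer would, in place of code of your own. Each camera call takes 0.05 s, during which the arm holds its last target. There are 200 camera calls.

## Working session

There is one attempt and no reset: what is moved stays moved. The work goes in short steps, Python scripts to look and compute and a tool call to move; the robot and the scene stay as the last step left them, time stands still between calls to the robot, and variables do not carry over. Pictures are saved under pics/ and viewed, at most 10 in all, crops included, and the job is handed in when it is done.

Besides the shell and the picture viewer there is one more tool, called after ">>>" as name(argument=value, ...) on one line, values as JSON. apply_moves: Moves the arm, as the interface text tells. Shifts and turns lie within -1 to 1; 1 stands for 0.2 m of shift or 1.5 rad of turn. Its arguments: {"type":"object","properties":{"moves":{"type":"array","items":{"type":"array","items":{"type":"number","minimum":-1,"maximum":1}}},"grip_force":{"type":"number"}},"required":["moves"]}

```bash
mkdir -p pics; cat > h.py <<'E'
import numpy as np, cv2
from cell import env, viewer, boxes_of, masks_of
from scipy.spatial.transform import Rotation as R
def snap(c,name=None):
    im=viewer.read_camera(c)
    if name: cv2.imwrite(f'pics/{name}.png',im[:,:,::-1])
    return im
E
python3 - <<'E'
from h import *
a=snap('scene');b=snap('side')
for c in('scene','side'):
    print(c,viewer.get_calibration(c))
    for t in ('test_cell','white_jar','knob_left','pip_left','stand'):
        print(t,[(np.round(d['location']).tolist(),round(d['conf'],2)) for d in boxes_of(c,t)])
cv2.imwrite('pics/a.png',cv2.resize(np.vstack([a,b])[:,:,::-1],(448,672)) if 0 else a[:,:,::-1]); cv2.imwrite('pics/b.png',b[:,:,::-1])
print(env.get_obs())
E
```

```text
scene {'fov_y': 46.06000158824905, 'cx': 317.9507034120161, 'cy': 234.94915409443172, 'position': array([-8.80741564e-04,  6.60890056e-01,  9.29430290e-01]), 'orientation': array([  49.97853148,   -1.04810612, -148.84589833])}
test_cell [([368.0, 216.0], 0.96), ([330.0, 228.0], 0.95), ([300.0, 284.0], 0.75), ([367.0, 251.0], 0.65)]
white_jar [([279.0, 330.0], 0.85)]
knob_left [([265.0, 273.0], 0.77)]
pip_left [([265.0, 271.0], 0.66)]
stand [([280.0, 305.0], 0.7)]
side {'fov_y': 53.87769472868861, 'cx': 317.2046091989053, 'cy': 234.19739135406903, 'position': array([0.19774665, 0.77580983, 0.74331003]), 'orientation': array([  58.05204151,    0.1876758 , -162.4675639 ])}
test_cell [([354.0, 225.0], 0.8), ([304.0, 263.0], 0.75), ([325.0, 237.0], 0.66), ([323.0, 279.0], 0.61)]
white_jar [([310.0, 322.0], 0.73)]
knob_left [([298.0, 263.0], 0.62)]
pip_left [([303.0, 265.0], 0.67)]
stand [([306.0, 301.0], 0.71)]
{'time_s': 0.6, 'qpos': array([ 0.80792617, 18.39897202, -4.01542786, 83.11719407,  1.29576279,
       78.54195375, -3.25914072]), 'joint_velocities': array([-0.00510185, -0.07711239, -0.04841887, -0.07969441,  0.05306584,
        0.06025033, -0.04746336]), 'effort': array([ 3.85089254e-03, -4.85313928e+01, -3.90334139e-01, -3.06660569e+01,
       -4.19490086e-02,  2.00808384e-01,  8.42071400e-03]), 'tool_pos': array([ 6.49924097e-01, -4.72442600e-05,  1.88021884e-01]), 'tool_rot': array([-1.79987070e+02,  4.15377748e-03,  9.00014571e+01]), 'force': array([ 0.40289611, -0.01356208, -1.58431613]), 'wrist_torque': array([-0.00938055, -0.00640572, -0.05512687]), 'grasp_force': 0.0, 'grip_width': 0.08728153469293219}
```

View pics/a.png

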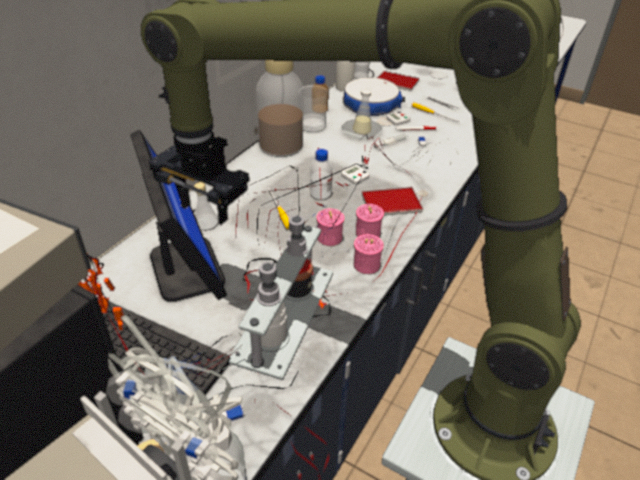

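View pics/b.png

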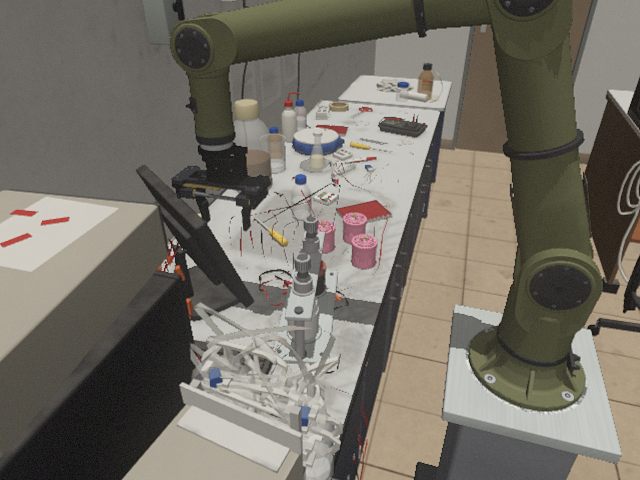

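Two knobs show: near one (scene ≈(267,272), side ≈(303,263)) over a white jar, far one (scene ≈(297,227), side ≈(311,227)) over a dark drum; three pink look-alikes stand beyond it. I'll enlarge the crops and triangulate.

```bash
cat >> h.py <<'E'
def ray(c,px,cal=None):
    k=cal or viewer.get_calibration(c); f=240/np.tan(np.radians(k['fov_y']/2))
    d=np.array([(px[0]-k['cx'])/f,-(px[1]-k['cy'])/f,-1.]); d=R.from_euler('xyz',k['orientation'],degrees=True).apply(d)
    return np.array(k['position']),d/np.linalg.norm(d)
def tri(rs):
    A=sum(np.eye(3)-np.outer(d,d) for o,d in rs); b=sum((np.eye(3)-np.outer(d,d))@o for o,d in rs)
    p=np.linalg.solve(A,b); return p,[np.linalg.norm(np.cross(p-o,d)) for o,d in rs]
def proj(c,p,cal=None):
    k=cal or viewer.get_calibration(c); f=240/np.tan(np.radians(k['fov_y']/2))
    q=R.from_euler('xyz',k['orientation'],degrees=True).inv().apply(np.array(p)-k['position'])
    return np.array([k['cx']-f*q[0]/q[2],k['cy']+f*q[1]/q[2]])
E
python3 - <<'E'
from h import *
for n,p,q in (('near',(267,272),(303,263)),('far',(297,227),(311,227))):
    print(n,tri([ray('scene',p),ray('side',q)]))
a=cv2.imread('pics/a.png')[205:385,220:350];b=cv2.imread('pics/b.png')[200:380,250:380]
cv2.imwrite('pics/c.png',cv2.resize(np.hstack([a,b]),None,fx=3,fy=3,interpolation=cv2.INTER_CUBIC))
w=snap('wrist','w'); print(viewer.get_calibration('wrist'))
E
```

```text
near (array([0.45805421, 0.05609894, 0.20152547]), [np.float64(0.002407724435614428), np.float64(0.0024077244356145605)])
far (array([ 0.4913339 , -0.09730276,  0.18976325]), [np.float64(0.0015797580164704456), np.float64(0.001579758016470453)])
{'fov_y': 60.023059095272224, 'cx': 319.6898761072499, 'cy': 235.3404338622034, 'position': array([0.64984855, 0.08189264, 0.38346726]), 'orientation': array([-1.71821713e+01,  3.70112080e-03,  4.53901837e-02])}
```

View pics/c.png

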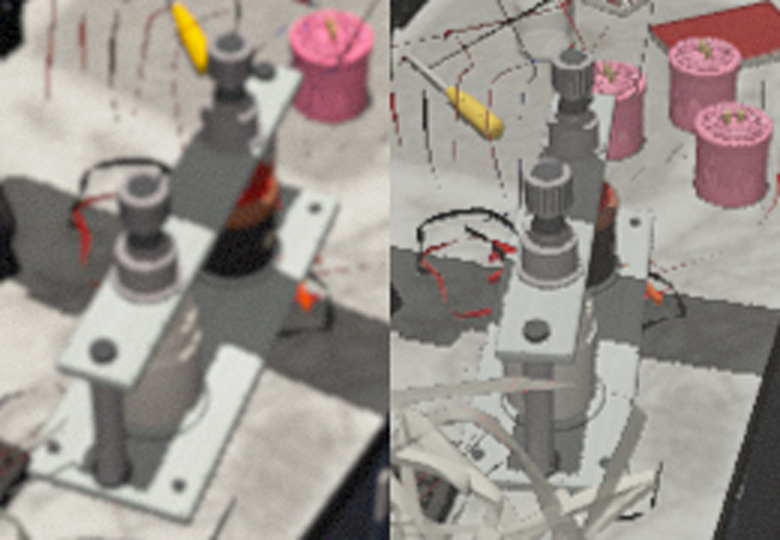

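View pics/w.png

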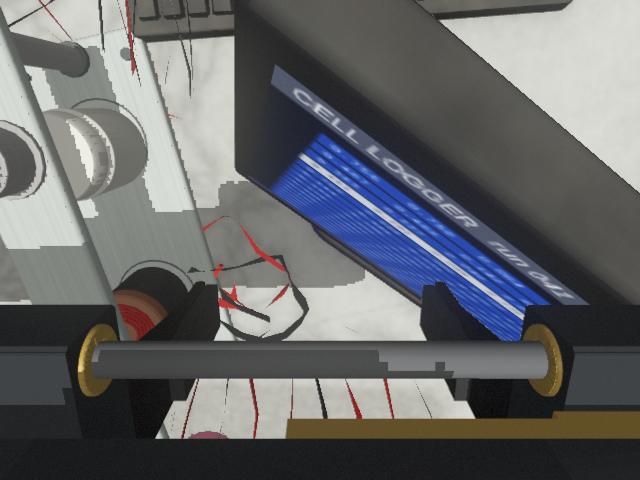

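The wrist view confirms it: white jar in the +y bay (left of image, (90,150)), dark drum with red ring in the −y bay (≈(150,300)), so the target knob is the one at about (0.491, −0.097). The leaning monitor is near the gripper; I'll check its extent before moving.

```bash
python3 - <<'E'
from h import *
for n,p,q in (('mon top',(140,133),(140,168)),('mon bot',(222,297),(251,305)),('far knob top',(297.5,220),(311,219)),('near knob top',(268,266),(303,257))):
    print(n,tri([ray('scene',p),ray('side',q)]))
E
```

```text
mon top (array([ 0.93838875, -0.11761561,  0.26480281]), [np.float64(0.00257741627725989), np.float64(0.002577416277259692)])
mon bot (array([0.58742701, 0.0469086 , 0.05378945]), [np.float64(0.0031399117621981752), np.float64(0.0031399117621984073)])
far knob top (array([ 0.49016341, -0.09658286,  0.21042335]), [np.float64(0.0005039979706068973), np.float64(0.000503997970607024)])
near knob top (array([0.45983181, 0.04989136, 0.21124096]), [np.float64(0.002148292059944416), np.float64(0.002148292059944435)])
```

>>> apply_moves(moves=[[0,0,-0.25,0,0,0,1],[0,0,-0.5,0,0,0,1],[-0.1,-0.2,-0.5,0,0,0,1],[-0.25,-0.4,-0.5,0,0,0,1],[-0.4,-0.6,-0.5,0,0,0,1],[-0.485,-0.8,-0.5,0,0,0,1],[-0.485,-0.8,-0.5,0,0,0,1],[-0.485,-0.8,-0.5,0,0,0,1]])

```text
time_s: 1.45
tool_pos: [0.4895, -0.0973, 0.2886]
tool_rot: [179.9, -0.0, 89.9]
force: [0.3, -0.5, -1.8]
grip_width: 0.087
grasp_force: 0.0
```

```bash
python3 - <<'E'
from h import *
k=viewer.get_calibration('wrist'); snap('wrist','w2'); o=env.get_obs(); print(np.round(o['qpos'],1),o['tool_pos'],o['force'],k)
for t in ('knob_left','pip_left','test_cell'):
    print(t,[(np.round(d['location']).tolist(),round(d['conf'],2)) for d in boxes_of('wrist',t)])
print(proj('wrist',(0.4902,-0.0966,0.2104),k))
E
```

```text
[ 8.3 -1.7 -0.2 94.5 -0.  87.1  8.1] [ 0.49028197 -0.09647311  0.2883523 ] [-0.16628867  1.00683776 -1.02731289] {'fov_y': 60.023059095272224, 'cx': 319.6898761072499, 'cy': 235.3404338622034, 'position': array([ 0.48925991, -0.01546849,  0.48404644]), 'orientation': array([-17.1664196 ,  -0.07321609,  -0.03622824])}
knob_left [([275.0, 8.0], 0.67), ([272.0, 10.0], 0.3)]
pip_left [([275.0, 11.0], 0.6)]
test_cell [([347.0, 330.0], 0.82), ([349.0, 187.0], 0.71), ([247.0, 315.0], 0.7), ([284.0, 401.0], 0.6)]
[320.62409795 230.6091168 ]
```

View pics/w2.png

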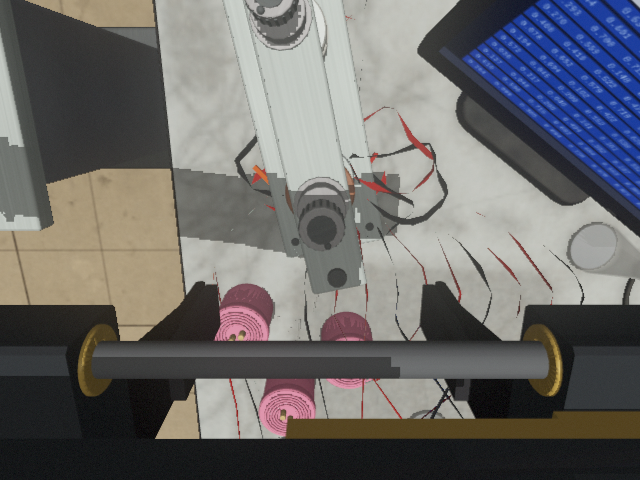

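Target knob's top centre is at ≈(321,229), within 2 px of the prediction; pip at ≈(327,246). Test cell ring is peeking out below it. Descending.

>>> apply_moves(moves=[[0,0,0.15,0,0,0,1],[0,0,0.3,0,0,0,1],[0,0,0.4,0,0,0,1],[0,0,0.48,0,0,0,1],[0,0,0.54,0,0,0,1],[0,0,0.54,0,0,0,1],[0,0,0.54,0,0,0,1]])

```text
time_s: 2.35
tool_pos: [0.4906, -0.0968, 0.1805]
tool_rot: [180.0, 0.0, 90.0]
force: [-0.5, 0.8, -2.2]
grip_width: 0.0868
grasp_force: 0.0
```

>>> apply_moves(moves=[[0,0,0,0,0,0,0],[0,0,0,0,0,0,0],[0,0,0,0,0,0,0],[0,0,0,0,0,0,0],[0,0,0,0,0,0,0],[0,0,0,0,0,0,0],[0,0,0,0,0,0,0],[0,0,0,0,0,0,0]], grip_force=15)

```text
time_s: 3.15
tool_pos: [0.49, -0.097, 0.1802]
tool_rot: [180.0, 0.0, 90.0]
force: [-0.8, 0.4, -1.3]
grip_width: 0.0311
grasp_force: 0.0
```

```bash
python3 - <<'E'
from h import *
o=env.get_obs(); print({k:np.round(v,4).tolist() for k,v in o.items()})
snap('wrist','w3')
E
```

```text
{'time_s': 3.15, 'qpos': [8.4493, 0.4397, -0.2972, 104.7038, 0.0022, 74.855, 8.1515], 'joint_velocities': [0.0201, 0.0867, -0.0846, 0.0383, -0.0382, -0.1448, 0.0319], 'effort': [0.0014, -31.2599, 0.0063, -30.8037, -0.0552, 0.0486, -0.0], 'tool_pos': [0.49, -0.097, 0.1802], 'tool_rot': [179.9985, 0.0, 89.9999], 'force': [-0.803, 0.394, -1.3019], 'wrist_torque': [-0.0522, 0.1752, 0.0477], 'grasp_force': 0.0, 'grip_width': 0.0311}
```

View pics/w3.png

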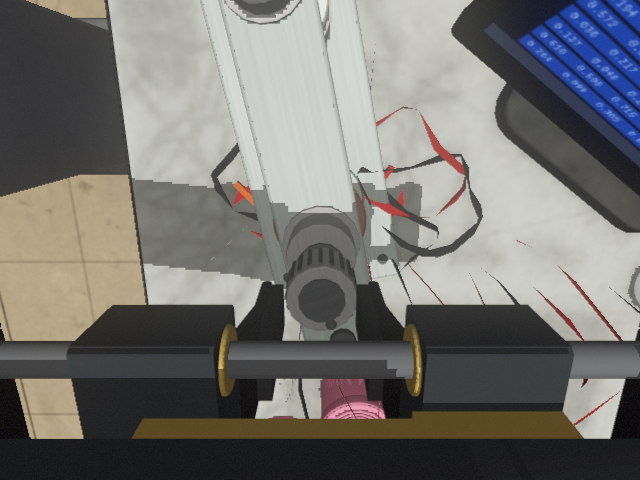

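Fingers are round the knob at ≈(321,300), pip at ≈(331,323). The pad force still reads 0, so I'll hold a few more rows with a firmer grip.

>>> apply_moves(moves=[[0,0,0,0,0,0,0],[0,0,0,0,0,0,0],[0,0,0,0,0,0,0]], grip_force=20)

```text
time_s: 3.5
tool_pos: [0.49, -0.0971, 0.1802]
tool_rot: [180.0, 0.0, 90.0]
force: [0.4, 0.1, -1.8]
grip_width: 0.0045
grasp_force: 0.0
```

The fingers shut past the knob without touching it. Looking before doing anything else.

```bash
python3 - <<'E'
from h import *
k=viewer.get_calibration('wrist'); w=snap('wrist'); s=snap('side'); c=snap('scene')
P=cv2.resize(w[220:440,200:440],(480,440)); Q=cv2.resize(s[170:280,260:340],(320,440))
cv2.imwrite('pics/d.png',np.hstack([P,Q])[:,:,::-1])
o=env.get_obs(); print(o['grip_width'],k['position'],k['orientation'])
print(tri([ray('wrist',(321,299),k),(lambda kk:ray('wrist',(321,229),kk))(dict(k,position=np.array([.48926,-.01547,.48405]),orientation=[-17.166,-.073,-.036]))]))
for z in (.20,.2105):print(z,proj('wrist',(0.4902,-0.0966,z),k))
E
```

```text
0.0009801533925911101 [ 0.48989031 -0.01510929  0.37560713] [-1.71810150e+01 -1.18434394e-02  4.50509451e-02]
(array([ 0.49051184, -0.0956765 ,  0.20962296]), [np.float64(5.11864256917928e-05), np.float64(5.1186425691875034e-05)])
0.2 [320.14321568 291.61229852]
0.2105 [320.17318888 301.80531601]
```

View pics/d.png

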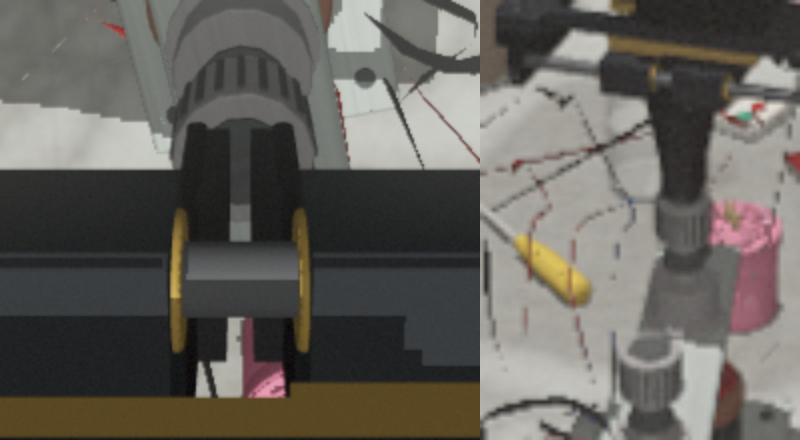

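Measured from the pad gap (178 px-depth mm) and tip row 283, the real fingertips sit at z≈0.212, about 31 mm above the reported TCP. They therefore closed just over the knob's top, and the side view agrees. I'll rise a little, open and go down about 31 mm lower, watching the force.

>>> apply_moves(moves=[[0,0,-0.05,0,0,0,0.3],[0,0,-0.05,0,0,0,0.75],[0,0,-0.05,0,0,0,0.75],[0,0,-0.05,0,0,0,0.75],[0,0,-0.05,0,0,0,0.75],[0,0,-0.05,0,0,0,0.75],[0,0,-0.05,0,0,0,0.75],[0,0,-0.05,0,0,0,0.75],[0,0,-0.05,0,0,0,0.75],[0,0,-0.05,0,0,0,0.75]])

```text
time_s: 4.65
tool_pos: [0.49, -0.097, 0.1901]
tool_rot: [180.0, 0.0, 90.0]
force: [-0.4, 0.3, -2.0]
grip_width: 0.0642
grasp_force: 0.0
```

>>> apply_moves(moves=[[0,0,0.05,0,0,0,0.75],[0,0,0.08,0,0,0,0.75],[0,0,0.11,0,0,0,0.75],[0,0,0.13,0,0,0,0.75],[0,0,0.13,0,0,0,0.75]])

```text
time_s: 5.15
tool_pos: [0.4894, -0.097, 0.1632]
tool_rot: [-179.9, -0.0, 90.0]
force: [0.7, 0.5, -2.0]
grip_width: 0.0653
grasp_force: 0.0
```

```bash
python3 - <<'E'
from h import *
k=viewer.get_calibration('wrist'); w=snap('wrist'); s=snap('side')
P=cv2.resize(w[200:420,190:450],(520,440)); Q=cv2.resize(s[150:260,270:340],(280,440))
cv2.imwrite('pics/e.png',np.hstack([P,Q])[:,:,::-1])
o=env.get_obs(); print(o['grip_width'],o['tool_pos'],o['force'])
E
```

```text
0.06516205698299993 [ 0.4900706  -0.09703066  0.16418087] [ 0.06844338 -0.28827713 -1.48473207]
```

View pics/e.png

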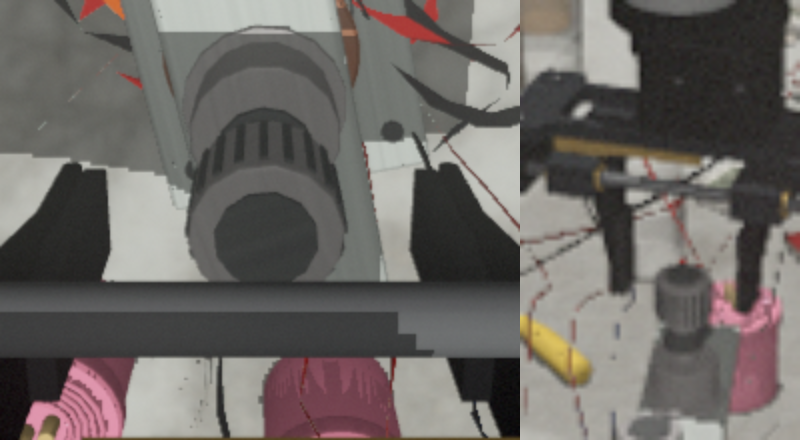

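Side view: fingers now straddle the knob, tips about at the top third. Going down 14 mm more and gripping.

>>> apply_moves(moves=[[0,0,0.03,0,0,0,0.75],[0,0,0.06,0,0,0,0.75],[0,0,0.07,0,0,0,0.75],[0,0,0.07,0,0,0,0.75]])

```text
time_s: 5.65
tool_pos: [0.4896, -0.097, 0.1496]
tool_rot: [-179.9, -0.0, 90.0]
force: [-0.7, 0.6, -2.2]
grip_width: 0.065
grasp_force: 0.0
```

>>> apply_moves(moves=[[0,0,0,0,0,0,0],[0,0,0,0,0,0,0],[0,0,0,0,0,0,0],[0,0,0,0,0,0,0],[0,0,0,0,0,0,0],[0,0,0,0,0,0,0],[0,0,0,0,0,0,0],[0,0,0,0,0,0,0]], grip_force=20)

```text
time_s: 6.45
tool_pos: [0.4906, -0.097, 0.1504]
tool_rot: [179.9, 0.0, 90.0]
force: [1.7, -0.5, -1.3]
grip_width: 0.0313
grasp_force: 20.0
```

Gripped (31.3 mm, 20 N). Turning backward, first 0.75 rad.

>>> apply_moves(moves=[[0,0,0,0,0,-0.1,0],[0,0,0,0,0,-0.2,0],[0,0,0,0,0,-0.3,0],[0,0,0,0,0,-0.4,0],[0,0,0,0,0,-0.5,0],[0,0,0,0,0,-0.5,0],[0,0,0,0,0,-0.5,0]])

```text
time_s: 7.15
tool_pos: [0.4911, -0.0969, 0.1506]
tool_rot: [179.9, 0.1, 132.8]
force: [4.3, -0.2, -1.4]
grip_width: 0.0317
grasp_force: 20.0
```

```bash
cat > f.py <<'E'
from h import *
F=[];T=[]
for i in range(8):
    snap('wrist'); o=env.get_obs(); F.append(o['force']); T.append(o['wrist_torque'])
print(o['time_s'],'F',np.mean(F,0).round(2),'sd',np.std(F,0).round(2),'T',np.mean(T,0).round(3),'j',o['qpos'].round(1),'p',o['tool_pos'].round(4),o['tool_rot'].round(1),o['grip_width'],o['grasp_force'])
E
python3 f.py
```

```text
7.55 F [ 5.33  0.24 -1.64] sd [0.61 0.37 0.54] T [ 0.075 -1.069 -0.006] j [  9.    1.6  -0.9 107.    0.   71.3  51. ] p [ 0.4911 -0.0969  0.1506] [1.799e+02 1.000e-01 1.329e+02] 0.03153462933931466 19.99197906581685
```

Turning follows; the lateral force of 5 N suggests the axis is about 1 mm further in +x, so I'll add that and go on in 0.3 rad steps.

>>> apply_moves(moves=[[-0.005,0.005,0,0,0,-0.1,0],[-0.005,0.005,0,0,0,-0.2,0],[-0.005,0.005,0,0,0,-0.2,0]])

```text
time_s: 7.85
tool_pos: [0.4913, -0.0967, 0.1501]
tool_rot: [180.0, -0.0, 150.1]
force: [2.4, 0.9, -1.3]
grip_width: 0.0312
grasp_force: 20.0
```

```bash
python3 f.py
```

```text
8.25 F [ 2.85  1.69 -0.97] sd [0.64 0.74 0.46] T [ 0.339 -0.467  0.01 ] j [  9.2   1.7  -1.1 106.9   0.   71.4  68.2] p [ 0.4913 -0.0968  0.1501] [180.   -0.  150.1] 0.03190132596041883 19.990833392366767
```

>>> apply_moves(moves=[[0,0,0,0,0,-0.1,0],[0,0,0,0,0,-0.2,0],[0,0,0,0,0,-0.2,0]])

```text
time_s: 8.55
tool_pos: [0.4914, -0.0966, 0.1502]
tool_rot: [180.0, -0.0, 167.4]
force: [2.8, 2.4, -1.2]
grip_width: 0.0315
grasp_force: 20.0
```

```bash
python3 f.py
```

```text
8.95 F [ 2.56  3.05 -1.25] sd [0.31 0.49 0.42] T [ 0.741 -0.461 -0.009] j [  9.5   1.8  -1.4 106.9   0.   71.4  85.4] p [ 0.4914 -0.0966  0.1501] [180.   -0.  167.3] 0.031703200103143106 19.991701261606067
```

>>> apply_moves(moves=[[-0.001,0.003,0,0,0,-0.1,0],[-0.001,0.003,0,0,0,-0.2,0],[-0.001,0.003,0,0,0,-0.2,0]])

```text
time_s: 9.25
tool_pos: [0.4914, -0.0965, 0.1497]
tool_rot: [180.0, -0.0, -175.5]
force: [2.4, 2.4, -3.4]
grip_width: 0.0315
grasp_force: 20.0
```

```bash
python3 f.py
```

```text
9.65 F [ 2.09  3.28 -3.05] sd [0.48 0.42 0.48] T [ 0.774 -0.338  0.02 ] j [ 9.700e+00  1.800e+00 -1.700e+00  1.068e+02  1.000e-01  7.140e+01
  1.025e+02] p [ 0.4915 -0.0965  0.15  ] [ 180.    -0.  -175.5] 0.03129519245652694 19.994034972041845
```

Downward pull rose from −1.25 to −3.05 N, so the screw dropped into the thread (between 1.35 and 1.65 rad). Now forward, following it down.

>>> apply_moves(moves=[[-0.002,0.003,0.004,0,0,0.1,0],[-0.002,0.003,0.008,0,0,0.2,0],[-0.002,0.003,0.012,0,0,0.3,0],[-0.002,0.003,0.015,0,0,0.4,0],[-0.002,0.003,0.017,0,0,0.5,0],[-0.002,0.003,0.019,0,0,0.6,0],[-0.002,0.003,0.02,0,0,0.7,0],[-0.002,0.003,0.021,0,0,0.8,0],[-0.002,0.003,0.022,0,0,0.9,0],[-0.002,0.003,0.023,0,0,1.0,0],[-0.002,0.003,0.023,0,0,1.0,0]])

```text
time_s: 10.75
tool_pos: [0.4907, -0.0971, 0.1452]
tool_rot: [-179.8, 0.0, 98.5]
force: [-1.3, 1.1, -3.0]
grip_width: 0.0314
grasp_force: 20.0
```

```bash
python3 f.py
```

```text
11.15 F [-3.11 -1.28 -2.52] sd [0.99 1.03 0.45] T [-0.299  0.985 -0.007] j [ 8.300e+00  2.000e+00 -3.000e-01  1.072e+02  1.000e-01  7.090e+01
  1.660e+01] p [ 0.4909 -0.097   0.1452] [-179.9    0.    98.6] 0.031635569869515066 19.987242033239454
```

>>> apply_moves(moves=[[0,-0.003,0.001,0,0,0.1,0],[0,-0.003,0.002,0,0,0.2,0],[0,-0.003,0.003,0,0,0.3,0],[0,-0.003,0.004,0,0,0.4,0],[0,-0.003,0.005,0,0,0.5,0],[0,-0.003,0.006,0,0,0.6,0],[0,-0.003,0.007,0,0,0.7,0],[0,-0.003,0.008,0,0,0.8,0],[0,-0.003,0.009,0,0,0.9,0],[0,-0.003,0.01,0,0,1.0,0],[0,-0.003,0.01,0,0,1.0,0]])

```text
time_s: 12.25
tool_pos: [0.4902, -0.0962, 0.1431]
tool_rot: [-180.0, 0.2, 12.5]
force: [-6.4, -0.8, -2.0]
grip_width: 0.0318
grasp_force: 20.0
```

```bash
python3 f.py
```

```text
12.65 F [-5.27 -1.28 -2.17] sd [0.37 0.63 0.28] T [-0.188  1.454 -0.02 ] j [  7.    1.9   1.1 107.5  -0.   70.7 -69.3] p [ 0.4902 -0.0962  0.1431] [-180.     0.2   12.7] 0.03178733731193856 19.988160682842135
```

>>> apply_moves(moves=[[-0.005,0,0.001,0,0,0.1,0],[-0.005,0,0.002,0,0,0.2,0],[-0.005,0,0.003,0,0,0.3,0],[-0.005,0,0.004,0,0,0.4,0],[-0.005,0,0.005,0,0,0.5,0],[-0.005,0,0.006,0,0,0.6,0],[-0.005,0,0.007,0,0,0.7,0],[-0.005,0,0.008,0,0,0.8,0],[-0.005,0,0.008,0,0,0.8,0]])

```text
time_s: 13.55
tool_pos: [0.4906, -0.0955, 0.142]
tool_rot: [-180.0, 0.0, -56.1]
force: [-3.0, 0.8, -2.2]
grip_width: 0.0314
grasp_force: 20.0
```

```bash
python3 f.py
```

```text
13.95 F [-2.77  1.71 -2.09] sd [0.63 0.66 0.49] T [ 0.527  0.884 -0.007] j [ 5.900e+00  1.900e+00  2.100e+00  1.077e+02 -1.000e-01  7.040e+01
 -1.379e+02] p [ 0.4906 -0.0956  0.142 ] [-180.    0.  -56.] 0.031142991252216954 19.989239119458944
```

240.5° forward. Now regrip: open slightly, turn the hand back about 146°, close.

>>> apply_moves(moves=[[0,0,0,0,0,0,0.52],[0,0,0,0,0,0,0.52],[0,0,0,0,0,0,0.52],[0,0,0,0,0,-0.1,0.52],[0,0,0,0,0,-0.2,0.52],[0,0,0,0,0,-0.3,0.52],[0,0,0,0,0,-0.4,0.52],[0,0,0,0,0,-0.5,0.52],[0,0,0,0,0,-0.6,0.52],[0,0,0,0,0,-0.7,0.52],[0,0,0,0,0,-0.8,0.52],[0,0,0,0,0,-0.9,0.52],[0,0,0,0,0,-1.0,0.52],[0,0,0,0,0,-1.0,0.52]])

```text
time_s: 15.35
tool_pos: [0.4911, -0.0966, 0.1423]
tool_rot: [179.9, -0.0, 29.9]
force: [-0.3, -0.4, -1.3]
grip_width: 0.0453
grasp_force: 0.0
```

>>> apply_moves(moves=[[0,0,0,0,0,-0.1,0.52],[0,0,0,0,0,-0.2,0.52],[0,0,0,0,0,-0.3,0.52],[0,0,0,0,0,-0.4,0.52],[0,0,0,0,0,-0.5,0.52],[0,0,0,0,0,-0.6,0.52],[0,0,0,0,0,-0.7,0.52],[0,0,0,0,0,-0.7,0.52]])

```text
time_s: 16.15
tool_pos: [0.4909, -0.0965, 0.1421]
tool_rot: [180.0, 0.0, 89.8]
force: [0.1, -0.2, -2.3]
grip_width: 0.0455
grasp_force: 0.0
```

```bash
python3 f.py; python3 - <<'E'
from h import *
k=viewer.get_calibration('wrist'); w=snap('wrist'); s=snap('side')
P=cv2.resize(w[200:420,190:450],(520,440)); Q=cv2.resize(s[150:260,270:340],(280,440))
cv2.imwrite('pics/g.png',np.hstack([P,Q])[:,:,::-1])
for z in (.20,.205):print(z,proj('wrist',(0.4905,-0.096,z),k),k['position'],k['orientation'])
E
```

```text
16.55 F [-0.09 -0.1  -1.75] sd [0.33 0.33 0.5 ] T [-0.053  0.163  0.001] j [  8.2   1.9  -0.2 107.6   0.   70.4   8. ] p [ 0.4906 -0.0962  0.142 ] [180.    0.   89.9] 0.045485607543468524 0.0
0.2 [319.58659461 335.4523826 ] [ 0.49053814 -0.01430604  0.33742585] [-17.18287139  -0.01722126  -0.02862473]
0.205 [319.58746464 342.70071082] [ 0.49053814 -0.01430604  0.33742585] [-17.18287139  -0.01722126  -0.02862473]
```

View pics/g.png

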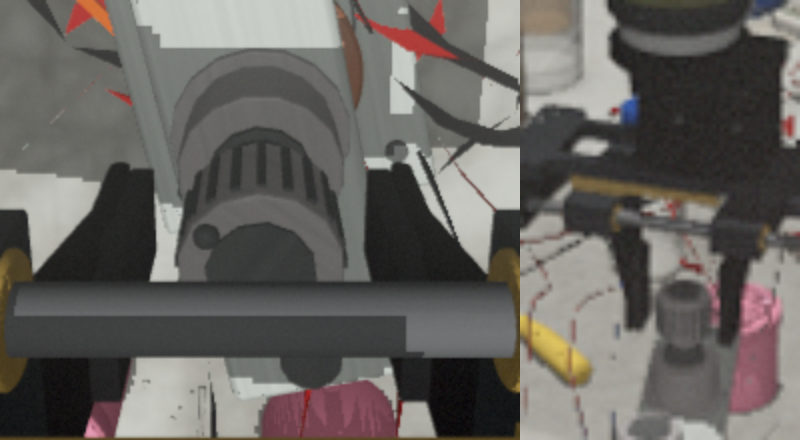

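Pip now at ≈(292,318), i.e. angle ≈147° against 146° expected, so no slip. The knob's height matches about −4.6 mm. Regrip and turn the remaining ~132°.

>>> apply_moves(moves=[[0,0,0,0,0,0,0],[0,0,0,0,0,0,0],[0,0,0,0,0,0,0],[0,0,0,0,0,0,0],[0,0,0,0,0,0,0],[0,0,0,0,0,0,0]], grip_force=20)

```text
time_s: 17.25
tool_pos: [0.4907, -0.0962, 0.142]
tool_rot: [180.0, 0.0, 90.0]
force: [1.2, -0.2, -2.1]
grip_width: 0.0317
grasp_force: 20.0
```

>>> apply_moves(moves=[[0,0,0.001,0,0,0.1,0],[0,0,0.002,0,0,0.2,0],[0,0,0.003,0,0,0.3,0],[0,0,0.004,0,0,0.4,0],[0,0,0.005,0,0,0.5,0],[0,0,0.006,0,0,0.6,0],[0,0,0.007,0,0,0.7,0],[0,0,0.008,0,0,0.8,0],[0,0,0.008,0,0,0.9,0],[0,0,0.009,0,0,1.0,0],[0,0,0.009,0,0,1.0,0]])

```text
time_s: 18.35
tool_pos: [0.4907, -0.0962, 0.1403]
tool_rot: [180.0, -0.0, 4.0]
force: [0.9, 0.8, -1.7]
grip_width: 0.0315
grasp_force: 20.0
```

```bash
python3 f.py
```

```text
18.75 F [ 1.32  0.3  -1.81] sd [0.44 0.59 0.52] T [ 0.018 -0.019 -0.02 ] j [  6.8   2.    1.2 107.8  -0.   70.2 -77.8] p [ 0.4907 -0.0962  0.1403] [180.   -0.    4.1] 0.031469319297832775 19.99684281181544
```

>>> apply_moves(moves=[[0,0,0.001,0,0,0.1,0],[0,0,0.002,0,0,0.2,0],[0,0,0.003,0,0,0.3,0],[0,0,0.004,0,0,0.4,0],[0,0,0.005,0,0,0.5,0],[0,0,0.005,0,0,0.54,0],[0,0,0.005,0,0,0.54,0],[0,0,0.005,0,0,0.54,0],[0,0,0.005,0,0,0.54,0]])

```text
time_s: 19.65
tool_pos: [0.4907, -0.0962, 0.1393]
tool_rot: [-180.0, -0.0, -42.3]
force: [1.2, 0.2, -1.8]
grip_width: 0.0316
grasp_force: 20.0
```

```bash
python3 f.py; python3 - <<'E'
from h import *
k=viewer.get_calibration('wrist'); w=snap('wrist'); s=snap('side')
P=cv2.resize(w[200:420,190:450],(520,440)); Q=cv2.resize(s[150:260,270:340],(280,440))
cv2.imwrite('pics/i.png',np.hstack([P,Q])[:,:,::-1])
E
```

```text
20.05 F [ 1.64  0.03 -1.56] sd [0.59 0.49 0.4 ] T [ 0.092 -0.23  -0.003] j [ 6.100e+00  2.000e+00  2.000e+00  1.079e+02 -1.000e-01  7.010e+01
 -1.242e+02] p [ 0.4907 -0.0962  0.1393] [-180.    -0.   -42.3] 0.031659151414327645 19.996957588009536
```

View pics/i.png

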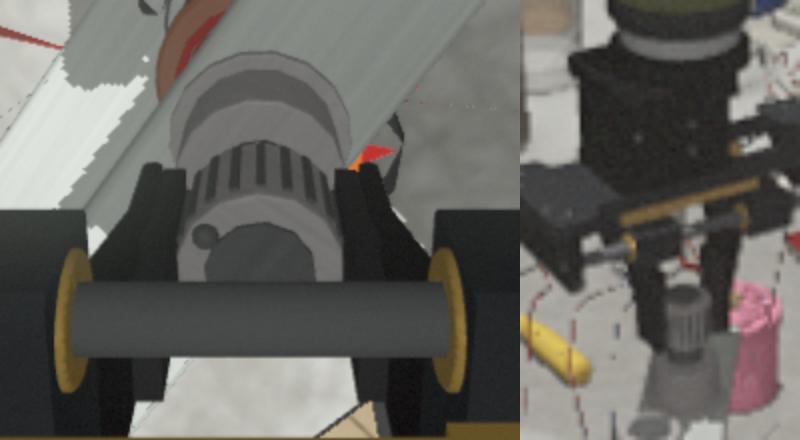

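The pip kept its place in the hand (crop ≈(205,237), same as at the regrip), so the knob turned with it: about 373° forward from the furthest backward point, still gripped at 20 N and at rest. Handing in.

```bash
python3 -c "
from cell import env
print(env.sign_off())"
```

```text
the job is handed in; nothing more can be done
None
```

The clamp screw over the test cell is started: I turned it back about 1.6 rad until the drop was felt, then forward about 373° (one full turn from the drop) with one regrip, and the job is handed in with the knob still gripped at rest (no pass/fail result was returned).

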